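Tip the stencil tray and set the stencil on the round spray stand

TASK

Lift the tray by its bar handle so that the round stencil slides out from under the clear guard into the corner at the tray's narrow tip, then let the tray back down level with the stencil still in that corner. Pick the stencil out of the corner and set it down gently, flat and centred, on top of the round spray stand (not the square one); let go of it, do not drop it or let it fall on the table, and leave the paint bottle and the jar alone.

Things in the scene. Friction and masses are not known exactly. Their poses are not given: they have to be found in the camera images.
- tray_base: Dark steel foot of the tilting tray, fixed to the table, 6 mm thick, 300 mm long, 100 mm wide. Origin on the table top, straight below the hinge axis, which is 34 mm up. +x points level along the tray from the narrow tip (hinge end) to the bar handle, +y across the tray, z up. Its heading varies; the tray runs roughly from the middle of the table to the robot's left.
- tray (a joint): Tilt of the bare aluminium tray about the hinge axis (across the tray, at its narrow tip), rad: 0 = down and level, grows as the handle is lifted, stop at 0.85. It is damped and sinks back by its own weight (0.45 kg) within about 1 s when let go; lifting takes 2 to 5 N at the handle. The stencil starts to slide at about 0.22 to 0.35 and slides promptly at 0.6.
- tray_mouth (a point): Middle of the funnel mouth, on the tray floor, 74 mm from the hinge axis. On its handle side lies the pan, 120 mm wide inside, walls 22 mm high, under a clear guard (105 to 239 mm from the hinge, top 69 mm above the table when level). It narrows to this 66 mm wide mouth. On the hinge side follows a tongue 42 mm wide without side walls. Moves with the tray.
- tray_hinge (a point): Centre of the hinge axis, 34 mm above the table; fixed. The axis runs along the y axis of tray_base.
- tray_handle (a point): Middle of the handle: round steel bar 10 mm thick, lying across the tray, 280 mm from the hinge axis along the tray and 22 mm above it when level (56 mm above the table). It moves on an arc about the hinge axis and may turn in the grip. Two arms hold it 45 mm either side of the middle (80 mm clear between them); 41 mm from the bar's centre to the pan's end wall.
- tray_corner (a point): Where the centre of the stencil's underside rests in the right-angled corner (two 10 mm high walls) at the tongue's end: 45 mm from the hinge axis along the tray, 10 mm above it (44 mm above the table when level). There the disc juts out 9 mm each side of the tongue, so fingers can go down beside it, across the tray; below is free down to the foot, but for a post 34 mm wide.
- stencil: Round stencil plate, rigid black acrylic disc, 60 mm diameter, 6 mm thick, 35 g, with a pale crescent motif on top. Origin at the centre of its underside, z up out of its face. Starts flat on the tray floor (44 mm above the table) under the clear guard, 155 to 200 mm from the hinge.
- round_stand: Round spray stand, fixed: aluminium column 44 mm in diameter on a dark round foot 100 mm across and 6 mm thick, flat top 40 mm above the table. Origin at the centre of its underside. Changes places with the square one. The disc, being wider, overhangs the column 8 mm all round.
- square_stand: Square spray stand, fixed, same height (40 mm): square column 42 mm on a 90 mm square foot. Not to be used. Origin at the centre of its underside.
- paint_bottle: White bottle with black cap, 44 mm diameter, 110 mm high, standing loose beyond the work. Origin at the centre of its underside. Leave alone.
- glitter_jar: Low white jar with black lid, 64 mm diameter, 50 mm high, standing loose beyond the work. Origin at the centre of its underside. Leave alone.
Things that resemble listed ones, but are neither listed nor needed, are in the scene too. What is shaped like the round_stand but red is not meant.

How it is judged (in metres and radians):
On the way, in this order (a step that is already met when the one before it is completed fails the run):
1. with the tray tipped (over 0.15 rad), the stencil has slid into the corner (within 10 mm of tray_corner) (value of joint tray above 0.15 rad and distance between stencil and tray_corner below 0.01 m), for 0.1 s.
2. the tray is back down (under 0.05 rad) with the stencil in the corner (within 10 mm) (value of joint tray below 0.05 rad and distance between stencil and tray_corner below 0.01 m), for 0.1 s.
At the end, for the whole second after the job is handed in: The stencil lies flat (within 0.1 rad), face up, on top of the round stand (underside 36 to 44 mm up), its centre within 10 mm of the stand's centre, released and at rest; the tray is down (under 0.05 rad) (horizontal distance between stencil and round_stand below 0.01 m and z of stencil in the frame of round_stand between 0.036 and 0.044 m and angle between stencil's own z axis and vertical below 0.1 rad and linear speed of stencil below 0.02 m/s and contact force between the fingers and stencil below 0.05 N and value of joint tray below 0.05 rad); the robot touches nothing.
It fails at once if the stencil falls to the table (its underside below 25 mm) (height (world z) of stencil below 0.025 m).
It fails at once if the stencil is dropped: not held while within 60 mm of the round stand's axis and more than 12 mm above its top (contact force between the fingers and stencil below 0.01 N and horizontal distance between stencil and round_stand below 0.06 m and z of stencil in the frame of round_stand above 0.052 m).
It fails at once if the paint bottle or the jar is moved more than 30 mm (distance of any of paint_bottle, glitter_jar from where it was at the start of the episode above 0.03 m).
It also fails if it takes over 61 s, if anything falls off the work surface, if the arm or the gripper's body presses on something with over 40 N, if the wrist force passes 120 N, or if a joint passes its speed limit or range.

ROBOT

A 7-joint arm with a two-finger parallel gripper is mounted at the origin on the work surface. World frame = base frame: x ahead of the robot, y to its left, z up, the work surface at z = 0. Lengths are in mm, angles in degrees, forces in N, time in s.
With the tool pointing down it reaches from about 425 to 800 mm from the base axis. Payload 8.3 kg.
Tool frame: the origin (TCP) lies at the very end of the fingers, on their centre line; the grasp point (between the pads) lies 19 mm behind it; z points along the fingers, y is the line along which they close (so a half turn about z gives the same grasp; the last joint's range is limited). The gripper opens to 85 mm and grips with 20 to 120 N. Pads are 22 mm wide; open, the fingers measure 114 mm over their backs; the gripper's body (76 mm by 85 mm) begins 54 mm behind the grasp point. The pads swing forward as they close: fully open they stand 13 mm farther back than shut.
Start: joints at [-72.875, 21.967, 0.94, 78.501, -0.361, 79.538, -2.664], TCP at [221.172, 584.539, 231.279] pointing down, gripper open.
Joint ranges: [-169.22, 169.22], [-14.56, 117.87], [-87.37, 89.26], [10.42, 133.3], [-82.24, 262.24], [0.94, 117.77], [-172.7, 172.7]. Speed limits (degrees/s): [136.94, 136.94, 172.46, 172.46, 180, 180, 180].

INTERFACE

Orientations are given as [roll, pitch, yaw] about the fixed x, y, z axes, in that order (R = Rz(yaw) Ry(pitch) Rx(roll)).
In Python, from cell import robot, capture, spotter gives the robot as it stands. The module is installed in compiled form; this text tells all that it offers.
- The arm moves only by the shell command python3 -m handwheel 'ROWS' [FORCE]. ROWS is a JSON object of lists of equal length, an entry for each row: "jaw": the opening, from 0 (shut) to 1 (fully open); "travel": the shift along the tool's x, y, z in cm, a list of three; "spin": the turn about the tool's z in units of 8 degrees (1.0 is 8 degrees). In form: {"jaw": [jaw, ...], "travel": [[x, y, z], ...], "spin": [spin, ...]}. A call has 1 to 10 rows; each row shifts and turns the commanded pose from where the row before left it, along the tool's axes as they then stand; what a row does not reach is not made up. A row lasts 1/8 s, in which the tool goes at most 62.5 mm and 10.7 degrees, less where a joint would pass 70% of its speed; a pose out of reach is approached as far as the arm can. A call with a gripper value outside its range is refused whole. The fingers move at their own pace and stop on an object; FORCE is the grip in N (left out, the last holds). Time passes only in rows, so rows that do not move let the fingers close. It gives the time, the measured TCP pose, the force, the opening and the grip force at its end, in the units of the state.
- robot.state(): the state, without advancing time (a new reading comes with each control period).
- capture(name): name is "scene" or "top" or "wrist"; returns a dict with "pixels" (480x640x3 uint8, red, green, blue), "depth" (480x640 float32, mm along the optical axis (not along the pixel's ray), 0 where there is no reading), "fx", "fy", "cx", "cy" (pixels), "k1" (the pictures are not rectified: a ray, as slopes to the right and down, at radius r is drawn at 1 + k1 r^2 times it, then the intrinsics apply), "camera_from_world" (4x4, takes a point from world to camera coordinates); the wrist camera has in their place "tool_from_camera" (4x4, takes a point from camera to tool coordinates, whose origin is the TCP and whose axes are the flange's). Camera axes: x right, y down, z forward; pixel columns grow to the right and rows downward; lengths in mm; the calibration is good to about 2 mm. A picture is of the moment at which its call begins: read the wrist's pose just before it.
- robot.sign_off(): hands the job in; it is judged then, once.
Trained networks look in the newest picture that a camera, given by its name, has taken for a name from the list of things; names that differ only in an ending like _2 or _b are one class to them, and where a whole thing is asked for, a point or a joint stands for the part that bears it (a point fixed in the world has none). Each returns a list of dicts, best first, with "conf" (0 to 1); they miss things now and then, are a little off and sometimes report something else, mostly with a low value. They report only what shows in the picture. A call takes as long as a camera call. They do not tell look-alikes from the thing itself.
- spotter.search_frame(camera, query): "xy" ([column, row] in pixels, amid what is visible of it).
- spotter.outline_of(camera, query): "region" (480x640 bool, what is visible of it) and "xy" ([column, row] in pixels, amid what is visible of it).
- spotter.landmark_of(camera, query): "xy" ([column, row] in pixels: a listed point, or the origin of a listed thing).
The state is a dict: "t": time; "q": joint angles; "dq": joint speeds; "effort": joint torques, N m; "tcp_pos": TCP position; "ee_rot": TCP orientation; "wrist_force": force on the tool from outside, world axes, zero at the start; "torque": the same for the moment, N m; "width": opening from 0.0 (shut) to 1.0 (fully open); "grip_force": force on a finger pad.
Only numpy, scipy, OpenCV 4.12 (cv2) and the standard library are available. Lean on these libraries where they do the work, as an engineer would, in place of code of your own. Each camera call takes 0.05 s, during which the arm holds its last target. There are 200 camera calls.

## Working session

There is one attempt and no reset: what is moved stays moved. The work goes in short steps, Python scripts to look and compute and a shell command to move; the robot and the scene stay as the last step left them, time stands still between calls to the robot, and variables do not carry over. Pictures are saved under pics/ and viewed, at most 10 in all, crops included, and the job is handed in when it is done.

```bash
mkdir -p pics
cat > h.py <<'E'
import numpy as np, cv2, json
from scipy.spatial.transform import Rotation as Ro
from cell import robot, capture, spotter
def ray(c,uv):
    p=np.array([(uv[0]-c['cx'])/c['fx'],(uv[1]-c['cy'])/c['fy']]);s=p.copy()
    for _ in range(20): s=p/(1+c['k1']*(s@s))
    return np.array([s[0],s[1],1.])
def wfc(c,st=None):
    if 'camera_from_world' in c: return np.linalg.inv(np.array(c['camera_from_world']))
    T=np.eye(4);T[:3,:3]=Ro.from_euler('xyz',st['ee_rot'],degrees=True).as_matrix();T[:3,3]=st['tcp_pos']
    return T@np.array(c['tool_from_camera'])
def onz(c,uv,z,st=None):
    T=wfc(c,st);d=T[:3,:3]@ray(c,uv);o=T[:3,3];return o+d*(z-o[2])/d[2]
def bydepth(c,uv,st=None):
    T=wfc(c,st);u,v=map(int,np.round(uv));D=c['depth'][v-2:v+3,u-2:u+3];D=D[D>0]
    return (T@np.append(ray(c,uv)*np.median(D),1))[:3] if D.size else None
def save(n,im): cv2.imwrite('pics/'+n,im[:,:,::-1])
E
python3 - <<'E'
from h import *
np.set_printoptions(precision=1,suppress=True)
s=robot.state();print(s)
zs=dict(tray_hinge=34,tray_mouth=44,tray_handle=56,tray_corner=44,stencil=44,round_stand=0,square_stand=0,paint_bottle=0,glitter_jar=0,tray_base=0)
for cam in('top','scene'):
    c=capture(cam);save(cam+'0.png',c['pixels'])
    for k,z in zs.items():
        for r in spotter.landmark_of(cam,k)[:3]: print(cam,k,round(r['conf'],2),np.array(r['xy']),onz(c,r['xy'],z))
E
```

```text
{'t': 0.0, 'q': array([-72.9,  22. ,   0.9,  78.6,  -0.4,  79.5,  -2.7]), 'dq': array([-0., -0., -0.,  0., -0., -0.,  0.]), 'effort': array([ -0. , -62.8,   0.8, -37.2,   0. ,   0. ,   0. ]), 'tcp_pos': array([221. , 584.1, 230.3]), 'ee_rot': array([-179.9,    0. ,  159.3]), 'wrist_force': array([-0.4, -0.9,  0.5]), 'torque': array([0., 0., 0.]), 'grip_force': 0.0, 'width': 0.9991799724261522}
top tray_hinge 0.71 [334.4 260.4] [514.  -12.4  34. ]
top tray_hinge 0.43 [466.3 218.9] [ 608.1 -298.7   34. ]
top tray_mouth 0.6 [299.4 258.3] [517.4  63.   44. ]
top tray_handle 0.95 [205.1 252.1] [527.9 261.7  56. ]
top tray_corner 0.84 [316.5 261.2] [511.6  26.3  44. ]
top round_stand 0.75 [400.1 317.2] [ 391.5 -159.7    0. ]
top round_stand 0.67 [394.7 240.3] [ 561.1 -147.1    0. ]
top round_stand 0.66 [466.  219.3] [ 610.2 -306.1    0. ]
top square_stand 0.87 [464.4 288.5] [ 456.3 -302.     0. ]
top square_stand 0.17 [202.9 252.1] [529.6 276.5   0. ]
top paint_bottle 0.94 [357.6 139.9] [785.8 -62.2   0. ]
top glitter_jar 0.91 [272.3 148.8] [762.3 128.5   0. ]
top glitter_jar 0.27 [204.2 253.6] [526.3 273.6   0. ]
top tray_base 0.62 [337.1 258.6] [518.8 -19.2   0. ]
scene tray_hinge 0.75 [277.7 245.5] [517.9 -20.4  34. ]
scene tray_mouth 0.94 [297. 215.] [516.6  59.1  44. ]
scene tray_handle 0.84 [347.3 151.7] [528.  262.6  56. ]
scene stencil 0.66 [280.1 251.8] [534.5 -38.1  44. ]
scene round_stand 0.92 [334.9 393.6] [ 751.6 -227.7    0. ]
scene round_stand 0.89 [187.2 281.7] [ 393.5 -157.1    0. ]
scene round_stand 0.87 [245.1 392.1] [ 616.1 -296.4    0. ]
scene square_stand 0.75 [169.5 358.5] [ 464.6 -305.5    0. ]
scene paint_bottle 0.92 [393.6 325.3] [785.6 -59.2   0. ]
scene glitter_jar 0.56 [424.2 247.3] [766.8 137.2   0. ]
scene tray_base 0.88 [277.5 251.7] [510. -12.   0.]
```

View pics/top0.png

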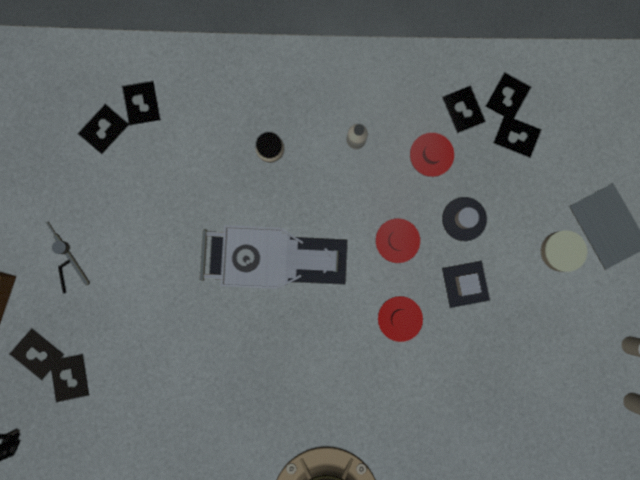

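View pics/scene0.png

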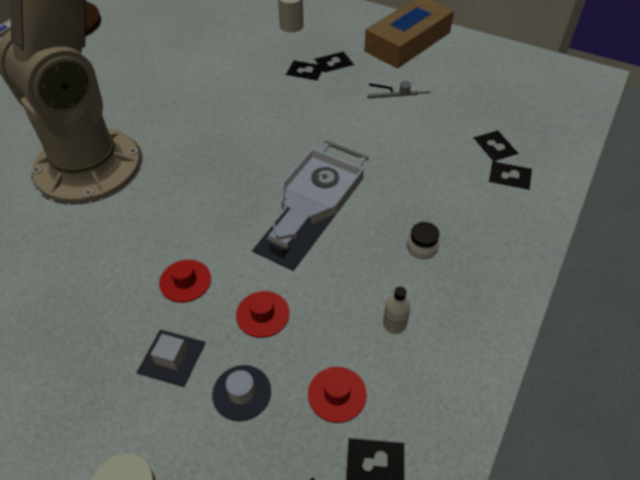

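The top view shows the tray with its handle at (205,252), the stencil at (246,258) under the guard and the tongue tip near (318,262). The candidates for the round stand are (465,219), a bare aluminium column on a dark round foot, and the red look-alikes at (400,318), (397,240) and (432,154). The square stand is at (465,285). Only (465,219) fits, so I'll check it in an enlarged crop and move to the handle in the meantime.

```bash
python3 - <<'E'
import cv2,numpy as np
a=cv2.imread('pics/top0.png')[120:350,370:520];b=cv2.imread('pics/scene0.png')[250:430,140:380]
f=lambda i:cv2.resize(i,None,fx=560/i.shape[0]*.6,fy=560/i.shape[0]*.6,interpolation=cv2.INTER_CUBIC)
cv2.imwrite('pics/crop.png',np.hstack([f(a),f(b)]))
E
python3 -m handwheel '{"jaw":[0.5,0.5,0.5,0.5,0.5,0.5,0.5,0.5,0.5,0.5],"travel":[[-4.45,-2.14,0.5],[-4.45,-2.14,0.5],[-4.45,-2.14,0.5],[-4.45,-2.14,0.5],[-4.45,-2.14,0.5],[-4.45,-2.14,0.5],[-4.45,-2.14,0.5],[-4.45,-2.14,0.5],[-4.45,-2.14,0.5],[0,0,0]],"spin":[0,0,0,0,0,0,0,0,0,-1.1]}' 40
python3 - <<'E'
from h import *
np.set_printoptions(precision=1,suppress=True)
s=robot.state();print(s['tcp_pos'],s['ee_rot'],s['width'])
c=capture('wrist');save('wrist1.png',c['pixels'])
for k,z in dict(tray_handle=56,stencil=44,tray_mouth=44).items():
    for r in spotter.landmark_of('wrist',k)[:2]: print(k,round(r['conf'],2),np.array(r['xy']),onz(c,r['xy'],z,s))
E
```

```text
t: 2.35
tcp_pos: [530.6, 257.3, 185.9]
ee_rot: [-179.9, 0.1, 167.8]
wrist_force: [-0.7, 0.9, -0.2]
width: 0.503
grip_force: 0.0
[530.6 257.3 185.9] [-179.9    0.1  167.8] 0.5029451010218994
tray_handle 0.55 [330.2 216.6] [523.2 269.   56. ]
tray_mouth 0.76 [ 78.8 260.1] [517.6  60.7  44. ]
```

View pics/crop.png

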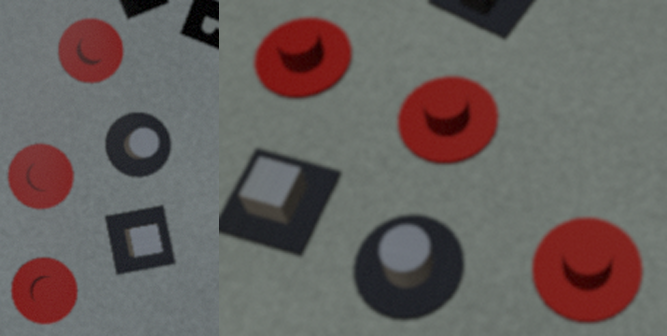

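View pics/wrist1.png

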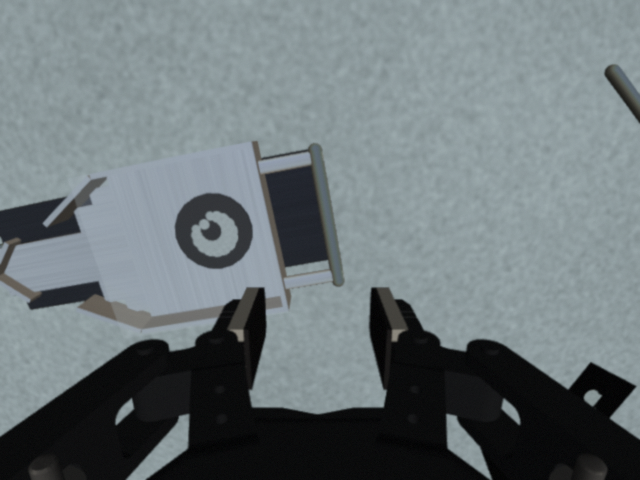

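The crop confirms it: the round aluminium column on a dark round foot stands apart from the three all-red ones and the square one. The wrist view shows the handle bar running from (316,147) to (338,283), with the stencil at (213,231) under the guard. I'll compute the bar's middle and heading, and the stand's centre from depth.

Run:
```python
from h import *
np.set_printoptions(precision=2,suppress=True)
s=robot.state();c=capture('wrist')
a,b=onz(c,(316,148),56,s),onz(c,(338,282),56,s);d=a-b;m=(a+b)/2
print('bar',a,b,'mid',m,'len',np.linalg.norm(d)); 
u=np.array([-d[1],d[0]])/np.hypot(*d[:2]); mo=onz(c,(78.8,260.1),44,s)
u2=(m-mo)[:2];print('u bar',u,'u mouth',u2/np.linalg.norm(u2),np.linalg.norm(u2),'bar yaw want',np.degrees(np.arctan2(u[0],-u[1])))
R=Ro.from_euler('xyz',s['ee_rot'],degrees=True).as_matrix()
print('move in tool',R.T@(m-np.array(s['tcp_pos'])))
t=capture('top');T=wfc(t)
v,w=np.mgrid[190:250,435:495];P=np.array([(T@np.append(ray(t,(x,y))*t['depth'][y,x],1))[:3] for x,y in zip(w.ravel(),v.ravel()) if t['depth'][y,x]>0])
Q=P[(P[:,2]>33)&(P[:,2]<50)];print('stand top n',len(Q),Q.mean(0),(Q.min(0)+Q.max(0))/2,np.ptp(Q,0))
hv=cv2.cvtColor(t['pixels'],cv2.COLOR_RGB2GRAY)[190:250,435:495]
m2=cv2.threshold(hv,75,255,cv2.THRESH_BINARY_INV)[1];n,l,st,ce=cv2.connectedComponentsWithStats(m2);i=1+st[1:,4].argmax()
cn=max(cv2.findContours((l==i).astype(np.uint8),0,2)[0],key=cv2.contourArea);e=cv2.fitEllipse(cn);print('foot',e,onz(t,np.array(e[0])+[435,190],6))
```

```text
bar [469.13 275.57  56.  ] [571.84 271.06  56.  ] mid [520.49 273.31  56.  ] len 102.8056540587717
u bar [-0.04 -1.  ] u mouth [0.03 1.  ] 206.11946970361225 bar yaw want -2.5126519263262255
move in tool [  8.6    8.27 130.29]
stand top n 324 [ 610.68 -299.7    40.56] [ 610.68 -299.45   40.84] [41.9  43.18 14.34]
foot ((29.102876663208008, 28.58936309814453), (43.16239929199219, 43.801414489746094), 100.84999084472656) [ 611.21 -300.48    6.  ]
```

```bash
python3 -m handwheel '{"jaw":[0.5,0.5,0.5,0.5,0.5],"travel":[[0,0,0],[0.6,0.6,3],[0,0,4.5],[0,0,0],[0,0,0]],"spin":[-1.2,0,0,0,0]}'
python3 - <<'E'
from h import *
s=robot.state();c=capture('wrist');save('wrist2.png',c['pixels'])
E
```

```text
t: 3.28
tcp_pos: [522.4, 269.5, 112.9]
ee_rot: [180.0, 0.1, 177.7]
wrist_force: [0.1, 0.2, 0.7]
width: 0.501
grip_force: 0.0
```

View pics/wrist2.png

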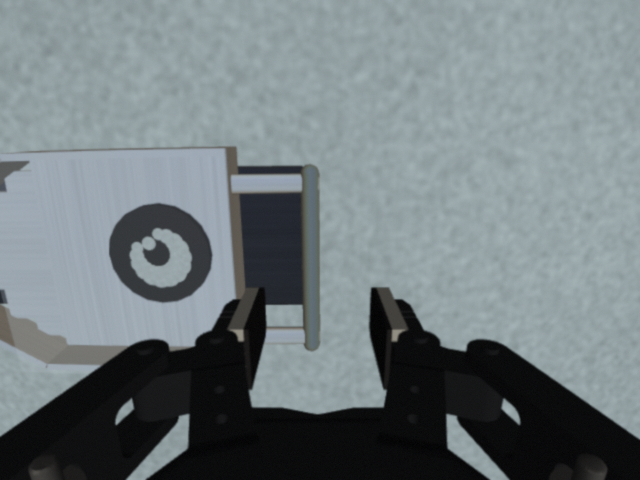

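The bar now stands upright at column 311, rows 168 to 348, so it is square to the jaw. I'll compute the last correction.

Run:
```python
from h import *
np.set_printoptions(precision=2,suppress=True)
s=robot.state();c=capture('wrist');R=Ro.from_euler('xyz',s['ee_rot'],degrees=True).as_matrix()
print(s['tcp_pos'],s['ee_rot'])
for p in((311,170),(312,346),(311.5,258)):
    m=onz(c,p,56,s);print(m,'tool',R.T@(m-np.array(s['tcp_pos'])))
print(bydepth(c,(311,258),s))
```

```text
[522.91 269.66 113.51] [179.91   0.15 177.66]
[472.62 269.13  56.  ] tool [50.37 -2.68 57.38]
[577.07 265.02  56.  ] tool [-54.16  -2.52  57.64]
[521.21 267.23  56.  ] tool [ 1.74 -2.59 57.5 ]
[519.67 267.08  60.54]
```

```bash
python3 -m handwheel '{"jaw":[0.42,0.42,0.42,0.42,0.42,0,0,0,0,0],"travel":[[0.2,-0.1,2],[0,0,2],[0,0,2],[0,0,1.6],[0,0,0],[0,0,0],[0,0,0],[0,0,0],[0,0,0],[0,0,0]],"spin":[0,0,0,0,0,0,0,0,0,0]}' 40
```

```text
t: 4.62
tcp_pos: [520.4, 265.8, 36.4]
ee_rot: [-179.9, 0.0, 177.6]
wrist_force: [-2.7, -7.3, 4.4]
width: 0.102
grip_force: 39.0
```

```bash
python3 -m handwheel '{"jaw":[0,0,0,0,0,0,0,0,0,0],"travel":[[0,-0.13,-1.4],[0,-0.23,-1.38],[0,-0.29,-1.38],[0,-0.35,-1.36],[0,-0.42,-1.34],[0,-0.48,-1.32],[0,-0.55,-1.29],[0,-0.62,-1.26],[0,-0.68,-1.23],[0,-0.74,-1.2]],"spin":[0,0,0,0,0,0,0,0,0,0]}'
python3 - <<'E'
from h import *
c=capture('top')
print([(round(r['conf'],2),r['xy']) for r in spotter.landmark_of('top','stencil')])
E
```

```text
t: 5.88
tcp_pos: [518.8, 222.3, 167.9]
ee_rot: [180.0, 0.1, 177.6]
wrist_force: [5.2, -1.7, -5.0]
width: 0.1
grip_force: 38.8
[]
```

```bash
python3 -m handwheel '{"jaw":[0,0,0,0,0,0,0,0],"travel":[[0,-0.8,-1.15],[0,-0.85,-1.12],[0,-0.91,-1.07],[0,0,0],[0,0,0],[0,0,0],[0,0,0],[0,0,0]],"spin":[0,0,0,0,0,0,0,0]}'
python3 - <<'E'
from h import *
a=capture('top')['pixels'][200:320,180:360];b=capture('scene')['pixels'][100:280,230:400]
f=lambda i:cv2.resize(i,None,fx=400/i.shape[0],fy=400/i.shape[0],interpolation=cv2.INTER_CUBIC)[:, :400]
save('tilt.png',np.hstack([cv2.resize(a,(400,267)),f(b)[:267]*1 if 0 else cv2.resize(b,(252,267))]))
for cam in('top','scene'): print([(round(r['conf'],2),r['xy']) for r in spotter.landmark_of(cam,'stencil')[:2]],[(round(r['conf'],2),r['xy']) for r in spotter.landmark_of(cam,'tray_corner')[:2]])
E
```

```text
t: 6.98
tcp_pos: [518.0, 198.7, 200.4]
ee_rot: [179.9, 0.1, 177.7]
wrist_force: [7.7, 1.1, -2.6]
width: 0.101
grip_force: 39.1
[(0.9, [321.6, 261.0])] [(0.57, [323.4, 259.6])]
[(0.7, [285.1, 216.9])] [(0.65, [419.2, 246.1]), (0.61, [285.7, 219.3])]
```

View pics/tilt.png

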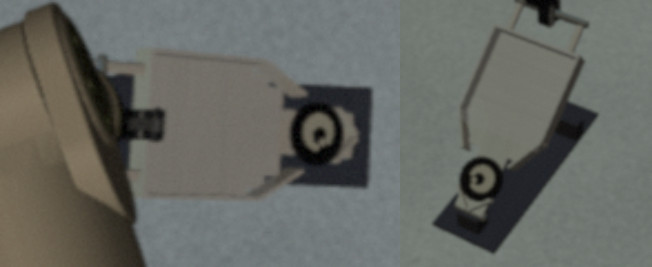

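The stencil has slid out of the guard into the corner at the tip, at top pixel (322,261), matching the corner landmark. Now I'll lower the tray along the same arc.

```bash
python3 -m handwheel '{"jaw":[0,0,0,0,0,0,0,0,0,0],"travel":[[0,0.91,1.07],[0,0.85,1.12],[0,0.8,1.15],[0,0.74,1.2],[0,0.68,1.23],[0,0.62,1.26],[0,0.55,1.29],[0,0.48,1.32],[0,0.42,1.34],[0,0.35,1.36]],"spin":[0,0,0,0,0,0,0,0,0,0]}' && python3 -m handwheel '{"jaw":[0,0,0,0,0,0.4,0.4,0.4,0.4],"travel":[[0,0.29,1.38],[0,0.23,1.38],[0,0.13,1.2],[0,0,0.2],[0,0,0],[0,0,0],[0,0,0],[0,0,0],[0,0,0]],"spin":[0,0,0,0,0,0,0,0,0]}'
```

```text
t: 8.52
tcp_pos: [520.0, 260.9, 75.5]
ee_rot: [-179.9, 0.0, 177.6]
wrist_force: [6.3, -5.7, -1.9]
width: 0.096
grip_force: 38.9
t: 9.65
tcp_pos: [519.3, 268.4, 34.8]
ee_rot: [-180.0, -0.0, 177.7]
wrist_force: [0.7, -0.5, 0.1]
width: 0.398
grip_force: 0.0
```

```bash
python3 -m handwheel '{"jaw":[0.4,0.4,0.4,1,1,1,1,1],"travel":[[0,0,-3],[0,0,-5],[0,0,-5],[0.2,-6,0],[0.2,-6,0],[0.2,-6,0],[0,-5.5,0],[0,0,0]],"spin":[0,0,0,0,0,0,0,1.2]}' && python3 -m handwheel '{"jaw":[1,1,1,1,1,1,1,1,1,1],"travel":[[0,0,0],[0,0,0],[0,0,0],[0,0,0],[0,0,0],[0,0,0],[0,0,0],[0,0,0],[0,0,0],[0,0,0]],"spin":[1.25,1.25,1.25,1.25,1.25,1.25,1.25,1.25,0,0]}'
python3 - <<'E'
from h import *
np.set_printoptions(precision=2,suppress=True)
s=robot.state();c=capture('wrist');save('wrist3.png',c['pixels']);R=Ro.from_euler('xyz',s['ee_rot'],degrees=True).as_matrix()
print(s['tcp_pos'],s['ee_rot'],s['q'])
for k,z in dict(stencil=44,tray_corner=44).items():
    for r in spotter.landmark_of('wrist',k)[:2]: m=onz(c,r['xy'],z,s);print(k,round(r['conf'],2),np.array(r['xy']),m,R.T@(m-np.array(s['tcp_pos'])))
for r in spotter.outline_of('wrist','stencil')[:1]:
    cn=max(cv2.findContours(r['region'].astype(np.uint8),0,2)[0],key=cv2.contourArea);e=cv2.fitEllipse(cn);m=onz(c,e[0],50,s);print(e,m,'tool',R.T@(m-np.array(s['tcp_pos'])))
c=capture('top');r=spotter.landmark_of('top','stencil');print(r and onz(c,r[0]['xy'],44))
r=spotter.landmark_of('top','tray_handle');print(r and onz(c,r[0]['xy'],56))
E
```

```text
t: 10.65
tcp_pos: [504.0, 27.7, 165.6]
ee_rot: [-179.9, 0.0, 167.5]
wrist_force: [0.3, 0.3, 0.2]
width: 0.997
grip_force: 0.0
t: 11.9
tcp_pos: [504.2, 33.5, 165.2]
ee_rot: [-180.0, -0.0, 88.3]
wrist_force: [0.4, -0.2, 0.2]
width: 1.0
grip_force: 0.0
[504.21  33.55 165.24] [-179.99   -0.     88.31] [-31.17  10.09  26.77 103.59  -4.9   67.46  -4.57]
stencil 0.81 [335.  235.2] [517.11  31.77  44.  ] [ -1.39  12.96 121.23]
((333.43780517578125, 235.7489776611328), (81.46841430664062, 82.94424438476562), 101.71276092529297) [515.76  33.02  50.  ] tool [ -0.19  11.57 115.24]
[]
[524.17 271.85  56.  ]
```

View pics/wrist3.png

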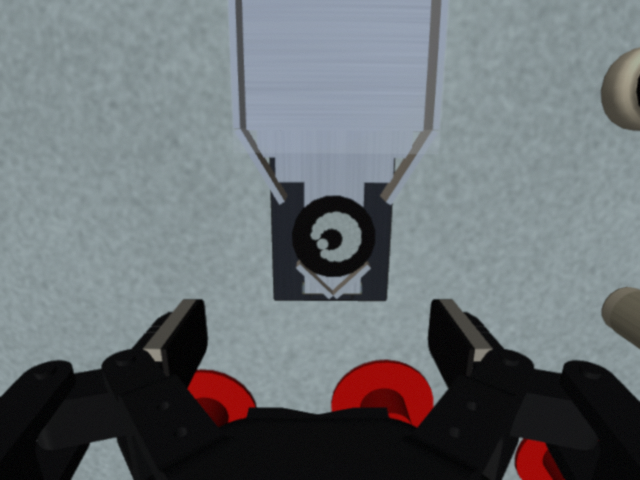

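The stencil sits in the V corner at (335,236), and the tray is level. I'll go down partway for a closer measurement.

```bash
python3 -m handwheel '{"jaw":[1,1,1,1],"travel":[[0,1.2,3],[0,0,3.5],[0,0,0],[0,0,0]],"spin":[0,0,0,0]}' 25
python3 - <<'E'
from h import *
np.set_printoptions(precision=2,suppress=True)
s=robot.state();c=capture('wrist');R=Ro.from_euler('xyz',s['ee_rot'],degrees=True).as_matrix()
print(s['tcp_pos'],s['ee_rot'])
for r in spotter.outline_of('wrist','stencil')[:1]:
    cn=max(cv2.findContours(r['region'].astype(np.uint8),0,2)[0],key=cv2.contourArea);e=cv2.fitEllipse(cn);m=onz(c,e[0],50,s);print(r['conf'],e,m,'tool',R.T@(m-np.array(s['tcp_pos'])))
E
```

```text
t: 12.75
tcp_pos: [516.8, 32.9, 101.4]
ee_rot: [179.9, -0.0, 88.1]
wrist_force: [0.2, 0.5, 0.4]
width: 1.0
grip_force: 0.0
[516.81  32.93 101.42] [179.95  -0.    88.07]
0.65 ((315.21514892578125, 265.3373107910156), (104.27265167236328, 108.61615753173828), 86.64866638183594) [515.91  33.28  50.  ] tool [ 0.31 -0.96 51.42]
```

Aligned within 1 mm; descend to TCP z ≈ 25 and grip.

```bash
python3 -m handwheel '{"jaw":[1,1,1,1,0.55,0.55,0.55,0.55,0.55,0.55],"travel":[[0,-0.1,2.5],[0,0,2.5],[0,0,2.6],[0,0,0],[0,0,0],[0,0,0],[0,0,0],[0,0,0],[0,0,0],[0,0,0]],"spin":[0,0,0,0,0,0,0,0,0,0]}' 25
```

```text
t: 14.1
tcp_pos: [516.3, 33.3, 26.0]
ee_rot: [179.9, -0.1, 88.1]
wrist_force: [-2.1, -0.4, 5.8]
width: 0.686
grip_force: 25.6
```

```bash
python3 -m handwheel '{"jaw":[0.55,0.55,0.55,0.55,0.55],"travel":[[0,0,-1],[0,0,-2],[0,0,-3],[0,0,-3],[0,0,-1]],"spin":[0,0,0,0,0]}' && python3 -m handwheel '{"jaw":[0.55,0.55,0.55,0.55,0.55,0.55,0.55,0.55,0.55,0.55],"travel":[[-2,0.6,0],[-4,1.3,0],[-5,1.6,0],[-5,1.6,0],[-5,1.6,0],[-5,1.6,0],[-4,1.3,0],[-2,0.6,0],[-1,0.37,0],[0,0,0]],"spin":[0,0,0,0,0,0,0,0,0,0]}'
python3 - <<'E'
from h import *
np.set_printoptions(precision=2,suppress=True)
s=robot.state();c=capture('wrist');save('wrist4.png',c['pixels']);R=Ro.from_euler('xyz',s['ee_rot'],degrees=True).as_matrix()
t=np.array(s['tcp_pos']);print(t,s['ee_rot'])
for r in spotter.outline_of('wrist','stencil')[:1]:
    cn=max(cv2.findContours(r['region'].astype(np.uint8),0,2)[0],key=cv2.contourArea);e=cv2.fitEllipse(cn);m=onz(c,e[0],t[2]+25,s);print(r['conf'],e,m,'tool',R.T@(m-t))
for r in spotter.landmark_of('wrist','round_stand')[:2]: m=onz(c,r['xy'],0,s);print(r['conf'],r['xy'],m,'tool',R.T@(m-t))
E
```

```text
t: 14.72
tcp_pos: [516.6, 33.1, 127.0]
ee_rot: [179.8, -0.1, 88.1]
wrist_force: [-0.0, -1.2, -0.8]
width: 0.687
grip_force: 27.0
t: 15.98
tcp_pos: [609.6, -300.3, 123.8]
ee_rot: [-180.0, -0.0, 88.0]
wrist_force: [0.0, 0.8, -0.7]
width: 0.686
grip_force: 27.0
[ 609.6  -300.35  123.83] [-179.96   -0.01   88.05]
0.58 ((317.0257873535156, 332.6526184082031), (152.27151489257812, 164.7066192626953), 90.37395477294922) [ 609.83 -297.76  148.83] tool [  2.6    0.12 -25.  ]
0.74 [235.0, 12.1] [ 561.72 -152.32    0.  ] tool [146.29 -52.8  123.89]
0.71 [523.7, 122.8] [ 754.8  -226.73    0.  ] tool [ 78.5  142.71 123.73]
```

View pics/wrist4.png

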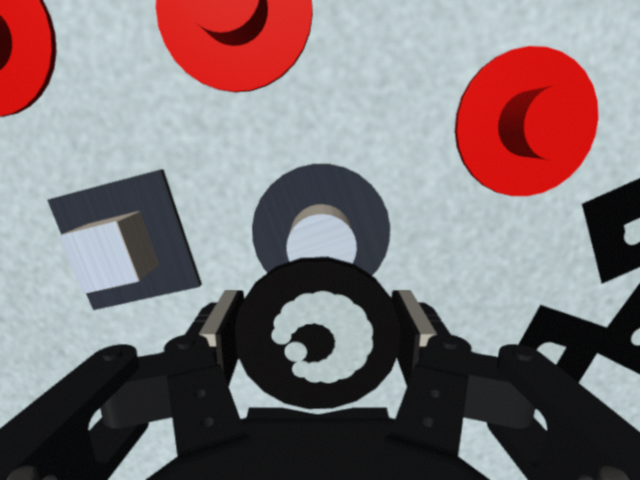

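The disc is held flat between the pads at (317,333), and the round stand's foot, at about (321,233), is just ahead. I'll cross-check the stand's centre in this picture.

Run:
```python
from h import *
np.set_printoptions(precision=2,suppress=True)
s=robot.state();c=capture('wrist');R=Ro.from_euler('xyz',s['ee_rot'],degrees=True).as_matrix();t=np.array(s['tcp_pos'])
print(t,s['grip_force'])
# foot rim: circle radius 50 through rim points at z=6
from scipy.optimize import least_squares
P=np.array([onz(c,p,6,s)[:2] for p in((252,230),(390,230),(321,164),(270,184),(372,184))])
o=least_squares(lambda x:np.hypot(*(P-x).T)-50,P.mean(0));print('foot',o.x,o.fun)
Q=np.array([onz(c,p,40,s)[:2] for p in((287,245),(357,245),(322,213),(296,224),(347,224))])
o=least_squares(lambda x:np.hypot(*(Q-x).T)-22,Q.mean(0));print('column top',o.x,o.fun)
print('tool',R.T@(np.append(o.x,40)-t))
```

```text
[ 610.13 -298.66  124.22] 27.022055983543396
foot [ 612.89 -298.53] [-0.6  -0.54 -0.45  0.4   0.33]
column top [ 613.13 -298.21] [-0.09  0.15  0.13  0.07 -0.27]
tool [ 0.46  2.99 84.22]
```

```bash
python3 -m handwheel '{"jaw":[0.55,0.55,0.55,0.55,0.55,0.55,0.55,0.55],"travel":[[-0.15,0.2,2],[0,0,3],[0,0,2.5],[0,0,1.5],[0,0,0.6],[0,0,0.3],[0,0,0],[0,0,0]],"spin":[0,0,0,0,0,0,0,0]}'
python3 -c "
from h import *
for i in range(5):
    capture('scene'); s=robot.state();print(s['tcp_pos'],s['wrist_force'])"
```

```text
t: 17.18
tcp_pos: [612.2, -302.2, 26.2]
ee_rot: [179.9, 0.0, 88.1]
wrist_force: [0.5, -0.3, -0.6]
width: 0.691
grip_force: 27.0
[ 612.16722589 -302.09452805   26.07408048] [-0.09072193  0.03992047 -1.02853263]
[ 612.05827123 -302.05812858   25.90737007] [0.55323403 0.03910126 0.45703196]
[ 611.99201572 -302.02500675   25.79777126] [ 0.41537246  0.55049523 -0.68685672]
[ 611.91189088 -301.99005395   25.67673837] [ 0.20700267  0.44784183 -0.02338092]
[ 611.87698331 -301.96571508   25.57147222] [-0.1439537  -1.01638955 -1.07765971]
```

```bash
python3 -m handwheel '{"jaw":[0.55,0.55,0.55,0.55],"travel":[[0,0,0.15],[0,0,0],[0,0,0],[0,0,0]],"spin":[0,0,0,0]}'; python3 -m handwheel '{"jaw":[0.55,0.55,0.55,0.55],"travel":[[0,0,0.1],[0,0,0],[0,0,0],[0,0,0]],"spin":[0,0,0,0]}'
```

```text
t: 17.92
tcp_pos: [611.7, -301.9, 23.8]
ee_rot: [-180.0, -0.0, 88.1]
wrist_force: [-0.7, -0.1, -0.9]
width: 0.682
grip_force: 27.0
t: 18.42
tcp_pos: [611.7, -301.9, 22.8]
ee_rot: [-180.0, 0.0, 88.1]
wrist_force: [-0.0, 0.5, -1.2]
width: 0.684
grip_force: 27.0
```

```bash
python3 -m handwheel '{"jaw":[0.55,0.55,0.55,0.55],"travel":[[0,0,0.1],[0,0,0],[0,0,0],[0,0,0]],"spin":[0,0,0,0]}'
```

```text
t: 18.92
tcp_pos: [611.8, -302.0, 22.1]
ee_rot: [180.0, 0.0, 88.1]
wrist_force: [-1.3, 0.8, 4.1]
width: 0.688
grip_force: 27.3
```

Contact (4 N). Release, check, then retreat upward.

```bash
python3 -m handwheel '{"jaw":[0.75,0.9,1,1,1,1],"travel":[[0,0,0],[0,0,0],[0,0,0],[0,0,0],[0,0,0],[0,0,0]],"spin":[0,0,0,0,0,0]}' && python3 -m handwheel '{"jaw":[1,1,1,1,1,1,1,1],"travel":[[0,0,-1],[0,0,-2],[0,0,-3],[0,0,-4],[0,0,-4],[4,0,-2],[4,0,0],[0,0,0]],"spin":[0,0,0,0,0,0,0,0]}'
python3 - <<'E'
from h import *
np.set_printoptions(precision=2,suppress=True)
a=capture('scene');b=capture('top')
i1=cv2.resize(a['pixels'][330:430,180:300],(420,350),interpolation=2);i2=cv2.resize(b['pixels'][180:260,425:505],(350,350),interpolation=2);save('end.png',np.hstack([i1,i2]))
for n,c in(('scene',a),('top',b)):
    for r in spotter.outline_of(n,'stencil')[:1]:
        cn=max(cv2.findContours(r['region'].astype(np.uint8),0,2)[0],key=cv2.contourArea);e=cv2.fitEllipse(cn);print(n,r['conf'],e,onz(c,e[0],46,s:=None))
print([(k,[onz(b,r['xy'],z) for r in spotter.landmark_of('top',k)[:1]]) for k,z in dict(tray_handle=56,paint_bottle=0,glitter_jar=0).items()])
E
```

```text
t: 19.68
tcp_pos: [611.7, -301.9, 21.8]
ee_rot: [-180.0, 0.0, 88.1]
wrist_force: [0.1, -0.0, 0.6]
width: 0.997
grip_force: 0.0
t: 20.68
tcp_pos: [616.2, -217.3, 183.8]
ee_rot: [179.8, -0.1, 88.4]
wrist_force: [0.5, 0.0, -0.2]
width: 0.996
grip_force: 0.0
scene 0.66 ((237.92169189453125, 383.0203552246094), (33.59354782104492, 37.53221893310547), 71.01809692382812) [ 612.99 -304.12   46.  ]
[('tray_handle', [array([526.2, 260. ,  56. ])]), ('paint_bottle', [array([785.29, -57.73,   0.  ])]), ('glitter_jar', [array([771.32, 130.01,   0.  ])])]
```

View pics/end.png

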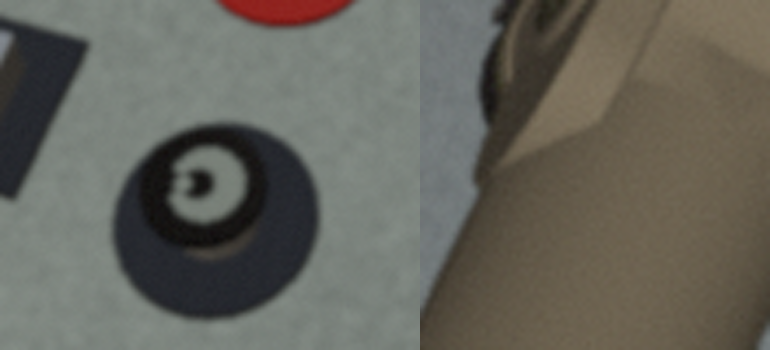

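The scene view shows the stencil lying flat on the round stand, at scene pixel (238,383). The arm blocks the top view, so I'll clear it and check the centring by depth.

```bash
python3 -m handwheel '{"jaw":[1,1,1,1,1,1],"travel":[[5,-1,0],[5,-1,0],[5,-1,0],[5,-1,0],[0,0,0],[0,0,0]],"spin":[0,0,0,0,0,0]}'
python3 - <<'E'
from h import *
np.set_printoptions(precision=2,suppress=True)
t=capture('top');T=wfc(t)
v,w=np.mgrid[190:250,435:495];P=np.array([(T@np.append(ray(t,(x,y))*t['depth'][y,x],1))[:3] for x,y in zip(w.ravel(),v.ravel()) if t['depth'][y,x]>0])
Q=P[(P[:,2]>36)&(P[:,2]<60)];print(len(Q),Q.mean(0),(Q.min(0)+Q.max(0))/2,np.ptp(Q,0))
A=np.c_[Q[:,:2]-Q[:,:2].mean(0),np.ones(len(Q))];print('slopes',np.linalg.lstsq(A,Q[:,2],rcond=None)[0])
print('tray handle depth',[bydepth(t,r['xy']) for r in spotter.landmark_of('top','tray_handle')[:1]])
E
```

```text
t: 21.78
tcp_pos: [581.2, -21.8, 181.9]
ee_rot: [180.0, 0.0, 88.0]
wrist_force: [-0.0, 0.3, -0.0]
width: 1.002
grip_force: 0.0
600 [ 610.9  -302.92   46.78] [ 611.31 -302.54   46.06] [57.17 58.28 19.83]
slopes [ 0.   -0.01 46.78]
tray handle depth [array([527.64, 267.68,  61.06])]
```

The disc's centre is about 3 mm from the stand's, it lies level at the right height, and the tray is down. I'm handing the job in.

```bash
python3 -c "
from cell import robot
print(robot.sign_off())"
```

```text
the job is handed in; nothing more can be done
None
```

The job is handed in at about 22 s of the 61 s allowed: the stencil lies flat and released on the round spray stand, about 3 mm off centre by the depth check, the tray is down, and the bottle and jar show no sign of having moved; the sign-off returned no verdict.

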